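# Gauge the waiting bone on the osteometric board

## Robot

A 7-joint arm with a two-finger parallel gripper is mounted at the origin on the work surface. World frame = base frame: x ahead of the robot, y to its left, z up, the work surface at z = 0. Lengths are in m, angles in rad, forces in N, time in s.
With the tool pointing down it reaches from about 0.4 to 0.875 m from the base axis. Payload 19.3 kg.
Tool frame: the origin (TCP) lies at the very end of the fingers, on their centre line; the grasp point (between the pads) lies 19 mm behind it; z points along the fingers, y is the line along which they close (so a half turn about z gives the same grasp; the last joint's range is limited). The gripper opens to 85 mm and grips with 20 to 120 N. Pads are 22 mm wide; open, the fingers measure 114 mm over their backs; the gripper's body (76 mm by 85 mm) begins 54 mm behind the grasp point. The pads swing forward as they close: fully open they stand 13 mm farther back than shut.
Start: joints at [1.089, 0.521, -0.036, 1.599, 0.021, 1.021, -0.113], TCP at [0.25, -0.573, 0.194] pointing down, gripper open.
Joint ranges: [-2.91, 2.91], [-0.3, 2.13], [-1.5, 1.42], [0.17, 2.43], [-1.26, 4.41], [0.16, 1.93], [-2.52, 2.52]. Speed limits (rad/s): [1.89, 1.89, 2.39, 2.39, 3.01, 3.01, 3.01].

## Interface

Orientations are given as [roll, pitch, yaw] about the fixed x, y, z axes, in that order (R = Rz(yaw) Ry(pitch) Rx(roll)).
In Python, from workcell import monitor, optics, workorder gives the robot as it stands.
- The arm moves only by the tool apply_moves, never from a script. Its arguments are lists of equal length, an entry for each row: "linear": the shift along the tool's x, y, z each as a share of 0.1 m, from -1 to 1, a list of three; "delta_rot": the turn, a rotation vector about the tool's x, y, z each as a share of 120 degrees, from -1 to 1, a list of three. A call has exactly 5 rows; each row is the pose to reach, as a shift and turn from the pose commanded when the call began, along the tool's axes at that moment; what a row does not reach only later rows make up. A row lasts 1/12 s, in which the tool goes at most 41.7 mm and 7.16 degrees, less where a joint would pass 70% of its speed; a pose out of reach is approached as far as the arm can. A call with a number of a shift or a turn outside -1 to 1 is refused whole. A call with a gripper value outside its range is refused whole. "gripper" is the opening, from -1 (shut) to 1 (fully open), set as the call begins (left out, the last holds). The fingers move at their own pace and stop on an object; "force" is the grip in N (left out, the last holds). Time passes only in rows, so rows that repeat a pose let the fingers close, or fill a call up. It gives the time, the measured TCP pose, the force, the opening and the grip force at its end, in the units of the state.
- monitor.observe(): the state, without advancing time (a new reading comes with each control period).
- optics.grab_frame(name): name is "side" or "top" or "wrist"; returns (picture, depth): 400x640x3 uint8, red, green, blue; 400x640 float32, m along the optical axis (not along the pixel's ray), 0 where there is no reading.
- optics.camera_info(name): a dict with "fx", "fy", "cx", "cy" (pixels), "rvec" (rotation vector, rad) and "tvec" (3), from world to camera coordinates, as OpenCV has them; the wrist camera has in their place "T_tool_cam" (4x4, takes a point from camera to tool coordinates, whose origin is the TCP and whose axes are the flange's). Camera axes: x right, y down, z forward; pixel columns grow to the right and rows downward; lengths in m; the calibration is good to about 2 mm. A picture is of the moment at which its call begins: read the wrist's pose just before it. camera_info takes no time and is no camera call.
- workorder.job_done(): hands the job in; it is judged then, once.
The state is a dict: "clock": time; "qpos": joint angles; "qd": joint speeds; "joint_efforts": joint torques, N m; "position": TCP position; "tool_rot": TCP orientation; "force": force on the tool from outside, world axes, zero at the start; "moment": the same for the moment, N m; "grip_width": finger opening in m; "finger_force": force on a finger pad.
Only numpy, scipy, OpenCV 4.12 (cv2) and the standard library are available. Lean on these libraries where they do the work, as an engineer would, in place of code of your own. Each camera call takes 0.05 s, during which the arm holds its last target. There are 200 camera calls.

## Task

Measure the bone that is waiting on the blue mat; the two in the white tray are done and stay there. Lay it along the measuring board with its flat end against the fixed upright, take the measuring block off its hook, stand it square on the board at the knuckled end and slide it up gently until the bone is lightly nipped, touching upright and block. Leave bone and block like that so the length can be read, and leave the caliper, scale bar, brush and jar where they are; the bones are brittle, so do not press hard.

Things in the scene. Friction and masses are not known exactly. Their poses are not given: they have to be found in the camera images.
- bone_a: Foot bone, mid brown, 60 g, 100 to 150 mm long (the length is to be measured): straight shaft 14 mm wide and thick, 4 mm clear of the support, between ends 20 mm high, 26 mm wide: one squared-off and flat, one knuckled (two round condyles). Origin: under the shaft, level with the underside, 55 mm from the flat end, a good place to hold; x points to the knuckled end, z up.
- bone_b: Foot bone, pale buff, 60 g, 100 to 150 mm long (the length is to be measured): straight shaft 14 mm wide and thick, 4 mm clear of the support, between ends 20 mm high, 26 mm wide: one squared-off and flat, one knuckled (two round condyles). Origin: under the shaft, level with the underside, 55 mm from the flat end, a good place to hold; x points to the knuckled end, z up.
- bone_c: Foot bone, dark brown, 60 g, 100 to 150 mm long (the length is to be measured): straight shaft 14 mm wide and thick, 4 mm clear of the support, between ends 20 mm high, 26 mm wide: one squared-off and flat, one knuckled (two round condyles). Origin: under the shaft, level with the underside, 55 mm from the flat end, a good place to hold; x points to the knuckled end, z up.
- bone_a_flat (a point): Centre of the flat end face of the mid brown bone, 10 mm above its underside, 55 mm from the bone's origin.
- bone_b_flat (a point): Centre of the flat end face of the pale buff bone, 10 mm above its underside, 55 mm from the bone's origin.
- bone_c_flat (a point): Centre of the flat end face of the dark brown bone, 10 mm above its underside, 55 mm from the bone's origin.
- mat: Blue flat mat, 240 x 180 x 4 mm, fixed on the table; the bone that still has to be measured lies on it. Origin: centre of its underside.
- tray: Shallow white tray, 210 x 230 mm, rim 22 mm high, floor 4 mm, fixed; holds the two bones already measured, side by side. Origin: centre of its underside.
- board: Wooden osteometric (bone measuring) board, 340 x 130 mm, 16 mm thick, fixed flat on the table, with yellow scale strips along both long edges. Origin: centre of its underside; x runs along its length, away from the fixed upright.
- head: Fixed upright of the board: a dark wooden wall 130 mm wide, 65 mm high, 14 mm thick across one end of the board. Origin: middle of its inner face, at the level of the board's top surface; x points from that face along the board, y across it, z up. The top surface of the board is free from the face for 326 mm.
- block: Loose dark wooden measuring block, about 0.3 kg, held to the board by nothing but its weight: body 44 (x) x 84 (y) x 46 mm high, aluminium faces at x = -22 and +22 mm, either may be the measuring face. On top two posts make a hanging eye, open along x, 22 mm wide, z = 46 to 78 mm; above it the grip. Origin: centre of its underside, z up. Starts hanging upright on one of the hooks.
- block_grip (a point): Point to hold in the block's black grip, 110 mm above the block's underside on its middle axis; the grip is 24 mm (block x) by 36 mm (block y) and goes from 78 to 122 mm above it. While the block hangs, its x and y are those of the stand; the hook passes under the grip from the block's +x side and ends 31 mm past its middle at -x, its tip 84 mm above the underside.
- stand: Fixed steel tool stand, 360 mm wide, with a wooden rail (top 210 mm high) and three hooks at y = -115, 0 and 115 mm pointing to its -x. A hook is a level 8 mm rod, upper side 200 mm above the table, 86 mm long; its tip turns up 6 mm. The block rises 7 to 23 mm (best 16), then comes off towards -x by 55 mm or more. Origin: on the table below the rail, z up.
- caliper: Slide caliper, 176 mm tall, 6 to 11 mm thick, hanging on another of the hooks. To be left alone. Origin: its lower end.
- scalebar: Black and white photo scale bar, 34 x 173 mm, 6 mm thick, hanging on another of the hooks. To be left alone. Origin: its lower end.
- brush: Small brush lying on the table, to be left alone. Origin: middle of its underside.
- jar: Small jar with red cap, 52 mm across and 75 mm high, on the table, to be left alone. Origin: centre of its underside.
Things that resemble listed ones, but are neither listed nor needed, are in the scene too. Leave any pink look-alike of the bone_c alone.

How it is judged:
By the outcome, as a careful person would: the job done as asked, in the order asked, and still so for the second after the job is handed in, with the robot touching nothing.
It also fails if it takes over 62 s, if anything falls off the work surface, if the arm or the gripper's body presses on something with over 40 N, if the wrist force passes 120 N, or if a joint passes its speed limit or range.

## Working session

There is one attempt and no reset: what is moved stays moved. The work goes in short steps, Python scripts to look and compute and a tool call to move; the robot and the scene stay as the last step left them, time stands still between calls to the robot, and variables do not carry over. Pictures are saved under pics/ and viewed, at most 11 in all, crops included, and the job is handed in when it is done.

Besides the shell and the picture viewer there is one more tool, called by a JSON object that holds its "api" and its "payload", one argument or row to a line. apply_moves: Moves the arm, as the interface text tells. Its arguments: {"type":"object","properties":{"linear":{"type":"array"},"delta_rot":{"type":"array"},"gripper":{"type":"number"},"force":{"type":"number"}},"required":["linear","delta_rot"]}

```bash
mkdir -p pics
cat > h.py <<'E'
import numpy as np, cv2
from workcell import monitor, optics, workorder
from scipy.spatial.transform import Rotation as R
def cloud(name):
    s=monitor.observe(); im,d=optics.grab_frame(name); c=optics.camera_info(name)
    v,u=np.mgrid[:400,:640]
    P=np.stack([(u-c['cx'])/c['fx']*d,(v-c['cy'])/c['fy']*d,d],-1)
    if 'rvec' in c:
        Rm=cv2.Rodrigues(np.array(c['rvec'],float))[0]; W=(P-np.array(c['tvec']).ravel())@Rm
    else:
        T=np.array(c['T_tool_cam']); W=P@T[:3,:3].T+T[:3,3]
        W=W@R.from_euler('xyz',s['tool_rot']).as_matrix().T+np.array(s['position'])
    W[d==0]=np.nan
    return im,W
E
python3 - <<'E'
from h import *
s=monitor.observe(); print(s)
for n in('top','side'):
    im,W=cloud(n); np.save(n+'.npy',W); np.save(n+'_im.npy',im); cv2.imwrite(f'pics/{n}0.png',im[...,::-1])
E
```

```text
{'clock': 0.0, 'qpos': array([ 1.08879187,  0.52199419, -0.03633721,  1.60000698,  0.02120615,
        1.02110463, -0.11279725]), 'qd': array([-0.00042817, -0.00050417, -0.00059902, -0.00010114, -0.00148271,
       -0.00094409,  0.00028044]), 'joint_efforts': array([ 1.26919433e-03, -9.27124071e+01,  1.98055364e+00, -3.69942033e+01,
        1.78365433e-02,  8.10212310e-03, -8.65830953e-05]), 'position': array([ 0.24997853, -0.57241459,  0.19343837]), 'tool_rot': array([-3.14046767e+00,  8.13632358e-05,  4.11808979e-01]), 'force': array([-0.51165338, -0.06141904, -0.71100615]), 'moment': array([0.00711522, 0.02842271, 0.02085694]), 'finger_force': 0.0, 'grip_width': 0.08531567833148075}
```

View pics/top0.png

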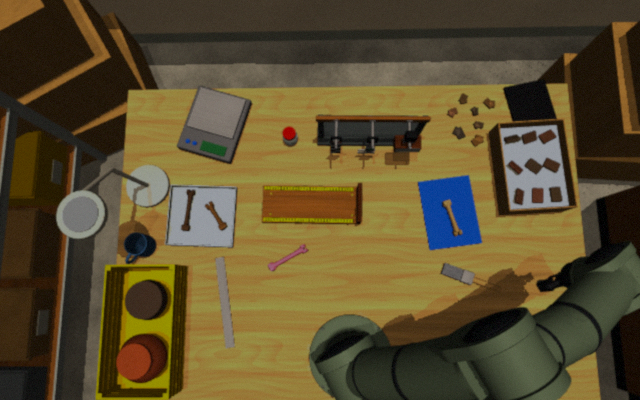

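View pics/side0.png

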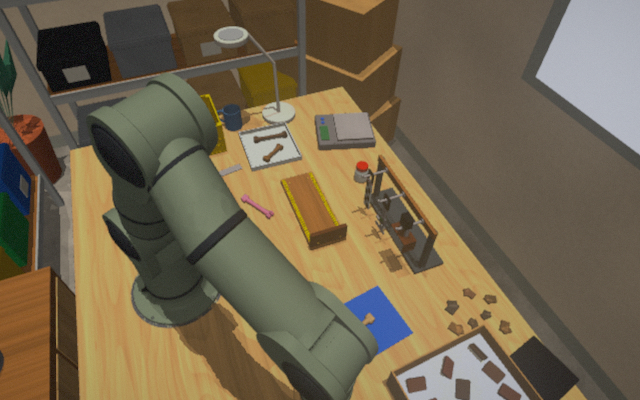

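The top view shows the bone on the blue mat at about (452,217). The board spans x 262–361 with its upright on the right at (359,204), and the block hangs on the right hook at (408,140). Next I'll measure these.

Run:
```python
from h import *
W=np.load('top.npy'); im=np.load('top_im.npy'); hsv=cv2.cvtColor(im,cv2.COLOR_RGB2HSV)
def rect(m,n):
    P=W[m]; P=P[~np.isnan(P[:,0])]; 
    r=cv2.minAreaRect(P[:,:2].astype(np.float32)*1000); print(n,len(P),'c',np.round(r[0],1),'size',np.round(r[1],1),'ang',round(r[2],2),'zmed',np.round(np.median(P[:,2]),4)); return P
v,u=np.mgrid[:400,:640]
box=lambda a,b,c,d:(u>=a)&(u<b)&(v>=c)&(v<d)
blue=(hsv[...,0]>100)&(hsv[...,0]<125)&(hsv[...,1]>150)
m=box(415,485,170,255)
rect(m&blue,'mat')
b=m&box(436,466,193,241)&(~blue)
P=rect(b,'bone'); c=P.mean(0); e=np.linalg.svd(P[:,:2]-c[:2])[2][0]; print(c,e, np.degrees(np.arctan2(e[1],e[0])))
t=(P[:,:2]-c[:2])@e; w=(P[:,:2]-c[:2])@[-e[1],e[0]]
for a in np.arange(-.08,.08,.008):
    k=(t>=a)&(t<a+.008); 
    if k.any(): print(round(a,3),k.sum(),np.round([w[k].min(),w[k].max(),np.nanmax(P[k,2])],4))
Z=W[...,2]
rect(box(255,358,175,235)&(Z>.01)&(Z<.03),'board')
rect(box(340,375,175,235)&(Z>.06)&(Z<.1),'head')
rect(box(305,440,105,135)&(Z>.195)&(Z<.22),'rail')
for p in [(408,140),(404,145),(412,140),(400,140),(370,140),(336,140)]: print(p,np.round(W[p[1],p[0]],3))
q=rect(box(388,430,125,165)&(Z>.20),'blk+'); 
q=box(385,430,120,170)&(Z>.225);rect(q,'griptop')
big=cv2.resize(np.hstack([im[95:175,300:440],im[165:245,415:555]]),None,fx=2.8,fy=2.8,interpolation=cv2.INTER_CUBIC); cv2.imwrite('pics/crop1.png',big[...,::-1]); print(big.shape)
```

```text
mat 3243 c [ 477.8 -347.4] size [237.3 179.4] ang 7.27 zmed 0.0039
bone 246 c [ 457.8 -353.2] size [128.5  29.5] ang 17.0 zmed 0.0198
[ 0.45549807 -0.35189353  0.01788863] [-0.95602126 -0.29329739] -162.94453063606446
-0.072 1 [-0.0003 -0.0003  0.0035]
-0.064 20 [-0.0102  0.0165  0.0282]
-0.056 21 [-0.0126  0.0167  0.0275]
-0.048 19 [-0.0118  0.0139  0.0314]
-0.04 14 [-0.0064  0.0071  0.026 ]
-0.032 12 [-0.0043  0.009   0.028 ]
-0.024 13 [-0.0038  0.0082  0.0222]
-0.016 11 [-0.0045  0.006   0.026 ]
-0.008 12 [-0.0054  0.0057  0.0229]
-0.0 11 [-0.0072  0.0058  0.0257]
0.008 11 [-0.006   0.0072  0.0242]
0.016 13 [-0.0072  0.0079  0.0273]
0.024 13 [-0.005   0.0095  0.025 ]
0.032 14 [-0.0061  0.0062  0.0306]
0.04 20 [-0.0129  0.0113  0.0271]
0.048 22 [-0.0112  0.0166  0.0281]
0.056 19 [-0.0122  0.0147  0.0276]
board 3304 c [499.  134.8] size [330.8 175.2] ang 89.39 zmed 0.0161
head 166 c [504.5 -37. ] size [ 13.9 130.5] ang 88.81 zmed 0.0804
rail 665 c [726.9 -74.4] size [357.  68.] ang 88.28 zmed 0.2073
(408, 140) [ 0.672 -0.181  0.209]
(404, 145) [ 0.669 -0.175  0.166]
(412, 140) [ 0.669 -0.192  0.217]
(400, 140) [ 0.685 -0.163  0.168]
(370, 140) [ 0.685 -0.067  0.172]
(336, 140) [0.678 0.041 0.2  ]
blk+ 165 c [ 683.4 -186.7] size [64.  38.5] ang 27.66 zmed 0.2395
griptop 110 c [ 681.2 -188.6] size [25.1 36.1] ang 0.36 zmed 0.2426
(224, 784, 3)
```

View pics/crop1.png

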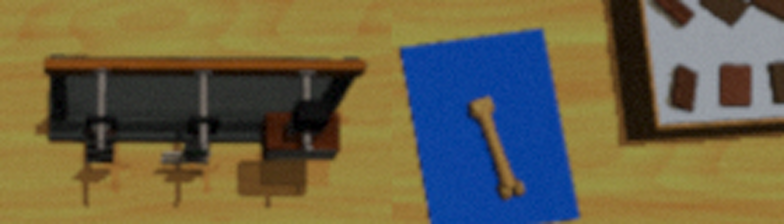

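Crop: the flat end of the bone points up (+x) at about (482,103) and the knuckles are at about (510,190). The block hangs by its eye on the right hook. One grasp can't make the full turn because of the last joint's range, so I'll turn the bone partway on the mat and then regrasp it. Moving over the bone now.

{"api": "apply_moves", "payload": {
  "linear": [
    [0.2,-0.08,0],
    [0.4,-0.16,0],
    [0.6,-0.25,0],
    [0.8,-0.33,0],
    [0.95,-0.4,0]
  ],
  "delta_rot": [
    [0,0,0],
    [0,0,0],
    [0,0,0],
    [0,0,0],
    [0,0,0]
  ],
  "gripper": 0.3,
  "force": 20
}}

```text
clock: 0.52
position: [0.3224, -0.4966, 0.1937]
tool_rot: [-3.141, -0.0, 0.413]
force: [-0.0, -0.7, -0.5]
grip_width: 0.0552
finger_force: 0.0
```

{"api": "apply_moves", "payload": {
  "linear": [
    [0.2,-0.08,0],
    [0.4,-0.16,0],
    [0.6,-0.25,0],
    [0.8,-0.33,0],
    [0.95,-0.4,0]
  ],
  "delta_rot": [
    [0,0,0],
    [0,0,0],
    [0,0,0],
    [0,0,0],
    [0,0,0]
  ]
}}

```text
clock: 0.93
position: [0.3935, -0.4218, 0.1938]
tool_rot: [-3.141, -0.0, 0.413]
force: [0.4, 1.3, 0.1]
grip_width: 0.0554
finger_force: 0.0
```

{"api": "apply_moves", "payload": {
  "linear": [
    [0.2,-0.08,0],
    [0.4,-0.16,0],
    [0.6,-0.25,0],
    [0.8,-0.33,0],
    [0.94,-0.39,0]
  ],
  "delta_rot": [
    [0,0,0.02],
    [0,0,0.04],
    [0,0,0.054],
    [0,0,0.054],
    [0,0,0.054]
  ]
}}

```text
clock: 1.35
position: [0.4641, -0.3482, 0.1937]
tool_rot: [-3.141, -0.0, 0.3]
force: [0.2, -0.2, -0.2]
grip_width: 0.0554
finger_force: 0.0
```

```bash
cat >> h.py <<'E'
def fitbone(W,im,zt,box,n=1):
    """zt support height; box xmin,xmax,ymin,ymax"""
    m=(W[...,2]>zt+.006)&(W[...,2]<zt+.035)&(W[...,0]>box[0])&(W[...,0]<box[1])&(W[...,1]>box[2])&(W[...,1]<box[3])
    m=cv2.morphologyEx(m.astype(np.uint8),cv2.MORPH_OPEN,np.ones((3,3)))>0
    P=W[m]; r=cv2.minAreaRect(P[:,:2].astype(np.float32)*1000); c=np.array(r[0])/1000
    e=np.linalg.svd(P[:,:2]-P[:,:2].mean(0),full_matrices=False)[2][0]; t=(P[:,:2]-c)@e; w=(P[:,:2]-c)@[-e[1],e[0]]
    k=np.abs(t)<.03
    pf=np.polyfit(t[k],w[k],1)
    print('n',len(P),'rect',np.round(r[0],1),np.round(r[1],1),round(r[2],2),'svd yaw',np.degrees(np.arctan2(e[1],e[0])).round(2),'t',np.percentile(t,[0,.5,99.5,100]).round(4),'shaft off,slope',pf.round(4),'ztop',np.median(P[k,2]).round(4))
    return c,e
E
python3 - <<'E'
from h import *
s=monitor.observe(); print(s['clock'],s['position'],s['tool_rot'],s['qpos'],s['grip_width'])
im,W=cloud('wrist'); cv2.imwrite('pics/w1.png',im[...,::-1])
print(optics.camera_info('wrist'))
try: fitbone(W,im,.004,[.37,.56,-.43,-.27])
except Exception as e: print(e)
E
```

```text
1.35 [ 0.46408141 -0.3482215   0.19373615] [-3.14093359e+00 -1.67805127e-04  2.99856529e-01] [ 0.59557192  0.45095971 -0.0743866   1.71954796  0.03850984  0.97288784
 -0.76403842] 0.055396828790349635
{'fx': 355.17200876287774, 'fy': 355.17200876287774, 'cx': 324.18926775433846, 'cy': 201.52932749261143, 'T_tool_cam': array([[-8.48398523e-04, -9.53503620e-01, -3.01380370e-01,
         7.80103877e-02],
       [ 9.99999538e-01, -6.72797375e-04, -6.86452798e-04,
         2.37791029e-04],
       [ 4.51767306e-04, -3.01380813e-01,  9.53503750e-01,
        -1.79149080e-01],
       [ 0.00000000e+00,  0.00000000e+00,  0.00000000e+00,
         1.00000000e+00]])}
n 2166 rect [ 458.  -354.2] [124.   28.7] 16.78 svd yaw -163.4 t [-0.062  -0.0619  0.0616  0.062 ] shaft off,slope [ 0.0015 -0.0005] ztop 0.0197
```

View pics/w1.png

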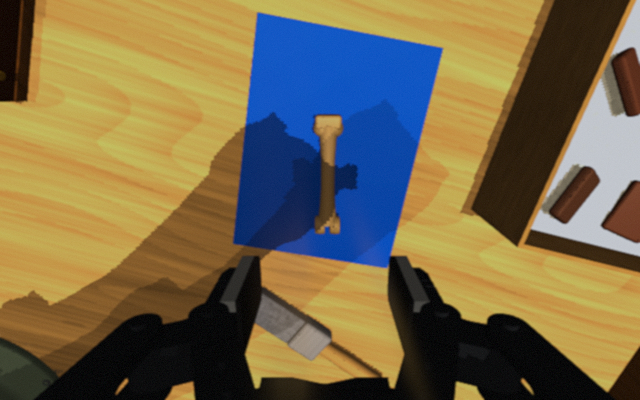

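The wrist view shows the flat end of the bone at about (327,118) and the knuckles at about (327,225), roughly 124 mm apart, as assumed. Descending to grasp.

{"api": "apply_moves", "payload": {
  "linear": [
    [0,0.02,0.2],
    [-0.01,0.04,0.4],
    [-0.01,0.06,0.6],
    [-0.01,0.06,0.8],
    [-0.01,0.06,1.0]
  ],
  "delta_rot": [
    [0,0,0.005],
    [0,0,0.005],
    [0,0,0.005],
    [0,0,0.005],
    [0,0,0.005]
  ]
}}

```text
clock: 1.82
position: [0.4632, -0.3562, 0.0929]
tool_rot: [-3.141, 0.0, 0.288]
force: [0.4, 0.6, -0.5]
grip_width: 0.0556
finger_force: 0.0
```

{"api": "apply_moves", "payload": {
  "linear": [
    [0,0,0.2],
    [0,0,0.4],
    [0,0,0.6],
    [0,0,0.75],
    [0,0,0.845]
  ],
  "delta_rot": [
    [0,0,0],
    [0,0,0],
    [0,0,0],
    [0,0,0],
    [0,0,0]
  ]
}}

```text
clock: 2.23
position: [0.4627, -0.3556, 0.0076]
tool_rot: [-3.14, 0.001, 0.288]
force: [-0.5, 0.1, -0.3]
grip_width: 0.0552
finger_force: 0.0
```

{"api": "apply_moves", "payload": {
  "linear": [
    [0,0,0],
    [0,0,0],
    [0,0,0],
    [0,0,0],
    [0,0,0]
  ],
  "delta_rot": [
    [0,0,0],
    [0,0,0],
    [0,0,0],
    [0,0,0],
    [0,0,0]
  ],
  "gripper": -0.8,
  "force": 20
}}

```text
clock: 2.65
position: [0.464, -0.3564, 0.0104]
tool_rot: [3.141, -0.001, 0.288]
force: [0.2, -0.6, 0.1]
grip_width: 0.0083
finger_force: 0.0
```

Run:
```python
from h import *
s=monitor.observe(); print(s['clock'],s['position'],s['force'],s['grip_width'],s['finger_force'])
im,W=cloud('wrist'); cv2.imwrite('pics/w2.png',im[...,::-1])
```

```text
2.65 [ 0.46400087 -0.3563683   0.01037363] [ 0.24093964 -0.5877279   0.08704665] 0.008308829291950846 0.0
```

View pics/w2.png

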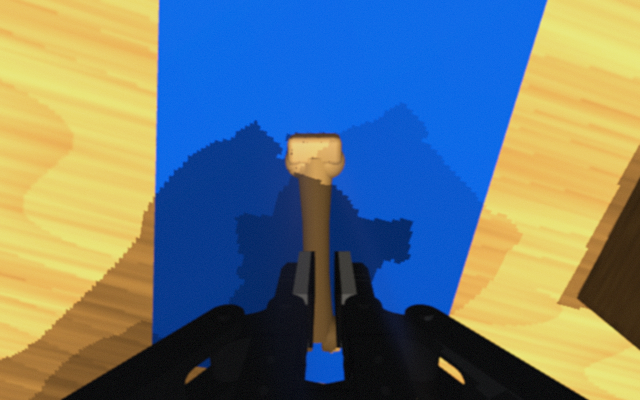

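Run:
```python
from h import *
s=monitor.observe();print(s['grip_width'],s['finger_force'])
im,W=cloud('wrist'); T=R.from_euler('xyz',s['tool_rot']).as_matrix(); L=(W-s['position'])@T
for v in (160,200,230,250,262,280,300,320,340):
    print(v,[(u,tuple(np.round(L[v,u]*1000,0).astype(int)) if not np.isnan(L[v,u,0]) else None) for u in (296,304,310,316,322,328,334,340,348)])
```

```text
0.008706908712672039 0.0
160 [(296, (np.int64(46), np.int64(-13), np.int64(-13))), (304, (np.int64(46), np.int64(-9), np.int64(-14))), (310, (np.int64(46), np.int64(-7), np.int64(-13))), (316, (np.int64(46), np.int64(-4), np.int64(-13))), (322, (np.int64(46), np.int64(-1), np.int64(-13))), (328, (np.int64(46), np.int64(2), np.int64(-13))), (334, (np.int64(46), np.int64(5), np.int64(-12))), (340, (np.int64(46), np.int64(8), np.int64(-12))), (348, (np.int64(42), np.int64(13), np.int64(7)))]
200 [(296, (np.int64(20), np.int64(-15), np.int64(7))), (304, (np.int64(25), np.int64(-10), np.int64(-9))), (310, (np.int64(25), np.int64(-7), np.int64(-10))), (316, (np.int64(26), np.int64(-4), np.int64(-12))), (322, (np.int64(26), np.int64(-1), np.int64(-12))), (328, (np.int64(24), np.int64(2), np.int64(-7))), (334, (np.int64(20), np.int64(5), np.int64(6))), (340, (np.int64(20), np.int64(9), np.int64(8))), (348, (np.int64(20), np.int64(13), np.int64(7)))]
230 [(296, (np.int64(2), np.int64(-16), np.int64(8))), (304, (np.int64(9), np.int64(-10), np.int64(-9))), (310, (np.int64(9), np.int64(-7), np.i
[... 2423 characters left out ...]
4(-1), np.int64(-12))), (328, (np.int64(-45), np.int64(2), np.int64(-10))), (334, (np.int64(-49), np.int64(6), np.int64(-4))), (340, (np.int64(1), np.int64(6), np.int64(-73))), (348, (np.int64(13), np.int64(7), np.int64(-90)))]
340 [(296, (np.int64(18), np.int64(-7), np.int64(-104))), (304, (np.int64(1), np.int64(-6), np.int64(-84))), (310, (np.int64(-7), np.int64(-5), np.int64(-73))), (316, (np.int64(-55), np.int64(-5), np.int64(-14))), (322, (np.int64(-55), np.int64(-1), np.int64(-14))), (328, (np.int64(-57), np.int64(2), np.int64(-12))), (334, (np.int64(-56), np.int64(6), np.int64(-12))), (340, (np.int64(-7), np.int64(6), np.int64(-74))), (348, (np.int64(12), np.int64(7), np.int64(-98)))]
```

The picture shows pads ending at about row 252 with the bone passing below them. The depth puts the fingertips roughly 43 mm behind the reported TCP, so they closed above the bone. Measuring that offset properly.

Run:
```python
from h import *
s=monitor.observe()
im,W=cloud('wrist'); T=R.from_euler('xyz',s['tool_rot']).as_matrix(); L=(W-s['position'])@T*1000
for v in range(244,276,2):
    print(v,[tuple(np.round(L[v,u],0).astype(int).tolist()) if not np.isnan(L[v,u,0]) else None for u in (300,306,310,313,338,342,346,350)])
fitbone(W,im,.004,[.465,.56,-.43,-.27])
```

```text
244 [(-6, -14, 6), (0, -10, -7), (1, -7, -9), (2, -6, -11), (-6, 8, 6), (-6, 10, 7), (-6, 13, 7), (-6, 15, 5)]
246 [(-7, -14, 7), (-1, -10, -7), (0, -7, -10), (1, -6, -11), (-7, 8, 6), (-7, 10, 7), (-8, 13, 7), (-8, 15, 8)]
248 [(-9, -14, 7), (-2, -10, -8), (-1, -7, -10), (-1, -6, -10), (-9, 8, 7), (-9, 10, 7), (-8, 13, 6), (-8, 15, 6)]
250 [(-10, -14, 7), (-3, -10, -8), (-2, -7, -9), (-2, -6, -10), (-10, 8, 7), (-10, 10, 7), (-10, 13, 8), (-9, 15, 6)]
252 [(12, -10, -41), (12, -8, -42), (11, -6, -40), (12, -5, -42), (12, 6, -41), (12, 8, -41), (11, 9, -40), (12, 11, -42)]
254 [(12, -10, -43), (12, -8, -44), (12, -6, -44), (12, -5, -43), (12, 6, -43), (12, 8, -44), (12, 9, -44), (13, 11, -45)]
256 [(12, -10, -46), (12, -7, -45), (12, -6, -45), (12, -5, -45), (11, 6, -44), (12, 8, -45), (12, 9, -46), (12, 11, -45)]
258 [(12, -10, -48), None, (12, -6, -46), (12, -5, -46), (12, 6, -48), (12, 7, -48), (12, 9, -46), (12, 11, -47)]
260 [(12, -10, -48), (12, -7, -50), (12, -6, -50), (12, -4, -49), (12, 6, -49), (12, 7, -49), (11, 9, -48), (12, 11, -49)]
262 [(12, -10, -50), (12, -7, -50), (
[... 251 characters left out ...]
 -54), (12, -4, -54), (12, 6, -53), (12, 7, -54), (12, 9, -54), (12, 10, -53)]
268 [(12, -9, -56), (11, -7, -54), (12, -5, -56), (12, -4, -55), (12, 5, -56), (11, 7, -55), (12, 9, -56), (12, 10, -56)]
270 [(12, -9, -57), (12, -7, -57), (12, -5, -57), (11, -4, -56), (12, 5, -57), (12, 7, -58), (12, 8, -58), (12, 10, -57)]
272 [(11, -9, -58), None, (13, -5, -60), (12, -4, -60), (12, 5, -58), (12, 7, -58), (11, 8, -58), (12, 10, -59)]
274 [(12, -9, -61), (12, -7, -60), (12, -5, -60), (13, -4, -61), (12, 5, -60), (12, 7, -60), (12, 8, -60), (12, 10, -61)]
n 4238 rect [ 491.5 -341. ] [56.1 29.4] 6.08 svd yaw -162.89 t [-0.0263 -0.0262  0.0286  0.0302] shaft off,slope [-0.0006  0.0027] ztop 0.0215
```

The tips are 41 mm short of the reported TCP, and the bone sits about 4 mm toward tool -y. I'll correct both from here on.

{"api": "apply_moves", "payload": {
  "linear": [
    [0,-0.02,0],
    [0,-0.045,0],
    [0,-0.045,0.05],
    [0,-0.045,0.1],
    [0,-0.045,0.15]
  ],
  "delta_rot": [
    [0,0,0],
    [0,0,0],
    [0,0,0],
    [0,0,0],
    [0,0,0]
  ],
  "gripper": -0.1
}}

```text
clock: 3.22
position: [0.4623, -0.3517, -0.0061]
tool_rot: [-3.141, 0.0, 0.288]
force: [0.0, -0.0, -0.1]
grip_width: 0.0383
finger_force: 0.0
```

{"api": "apply_moves", "payload": {
  "linear": [
    [0,0,0.08],
    [0,0,0.15],
    [0,0,0.2],
    [0,0,0.24],
    [0,0,0.26]
  ],
  "delta_rot": [
    [0,0,0],
    [0,0,0],
    [0,0,0],
    [0,0,0],
    [0,0,0]
  ]
}}

```text
clock: 3.63
position: [0.462, -0.3516, -0.0323]
tool_rot: [-3.141, 0.001, 0.288]
force: [-0.2, -0.7, 0.4]
grip_width: 0.0388
finger_force: 0.0
```

{"api": "apply_moves", "payload": {
  "linear": [
    [0,0,0],
    [0,0,0],
    [0,0,0],
    [0,0,0],
    [0,0,0]
  ],
  "delta_rot": [
    [0,0,0],
    [0,0,0],
    [0,0,0],
    [0,0,0],
    [0,0,0]
  ],
  "gripper": -0.9,
  "force": 20
}}

```text
clock: 4.05
position: [0.4624, -0.3518, -0.0313]
tool_rot: [3.141, -0.0, 0.288]
force: [-0.0, -0.7, -0.4]
grip_width: 0.0131
finger_force: 23.2
```

The bone is gripped (13 mm, 23 N). Lifting, turning it 90°, and setting it back on the mat.

{"api": "apply_moves", "payload": {
  "linear": [
    [0,0,-0.1],
    [0,0,-0.25],
    [0,0,-0.4],
    [0,0,-0.4],
    [0,0,-0.4]
  ],
  "delta_rot": [
    [0,0,0],
    [0,0,0.03],
    [0,0,0.08],
    [0,0,0.14],
    [0,0,0.19]
  ]
}}

```text
clock: 4.47
position: [0.463, -0.3522, 0.0103]
tool_rot: [3.141, -0.002, -0.116]
force: [0.6, 0.7, -0.7]
grip_width: 0.0128
finger_force: 23.2
```

{"api": "apply_moves", "payload": {
  "linear": [
    [0,0,0],
    [0,0,0],
    [0,0,0],
    [0,0,0],
    [0,0,0]
  ],
  "delta_rot": [
    [0,0,0.058],
    [0,0,0.116],
    [0,0,0.174],
    [0,0,0.232],
    [0,0,0.29]
  ]
}}

```text
clock: 4.88
position: [0.4626, -0.3517, 0.0094]
tool_rot: [-3.141, -0.001, -0.723]
force: [1.3, -0.4, -0.2]
grip_width: 0.0129
finger_force: 23.2
```

{"api": "apply_moves", "payload": {
  "linear": [
    [0,0,0],
    [0,0,0],
    [0,0,0],
    [0,0,0],
    [0,0,0]
  ],
  "delta_rot": [
    [0,0,0.058],
    [0,0,0.116],
    [0,0,0.174],
    [0,0,0.232],
    [0,0,0.27]
  ]
}}

```text
clock: 5.3
position: [0.4628, -0.3515, 0.0093]
tool_rot: [-3.14, 0.0, -1.289]
force: [0.5, 0.4, -0.5]
grip_width: 0.0128
finger_force: 23.2
```

{"api": "apply_moves", "payload": {
  "linear": [
    [0,0,0.08],
    [0,0,0.18],
    [0,0,0.28],
    [0,0,0.35],
    [0,0,0.39]
  ],
  "delta_rot": [
    [0,0,0],
    [0,0,0],
    [0,0,0],
    [0,0,0],
    [0,0,0]
  ]
}}

```text
clock: 5.72
position: [0.4617, -0.3514, -0.0319]
tool_rot: [3.141, 0.001, -1.281]
force: [-6.5, 5.4, 36.2]
grip_width: 0.0129
finger_force: 28.0
```

{"api": "apply_moves", "payload": {
  "linear": [
    [0,0,0.005],
    [0,0,0.01],
    [0,0,0.01],
    [0,0,0.01],
    [0,0,0.01]
  ],
  "delta_rot": [
    [0,0,0],
    [0,0,0],
    [0,0,0],
    [0,0,0],
    [0,0,0]
  ]
}}

```text
clock: 6.13
position: [0.4623, -0.3518, -0.0315]
tool_rot: [-3.142, -0.0, -1.282]
force: [0.4, 0.9, -0.9]
grip_width: 0.0125
finger_force: 23.7
```

```bash
python3 -c "
from h import *
print(monitor.observe())"
```

```text
{'clock': 6.1333, 'qpos': array([ 0.33371692,  0.80799563,  0.31202067,  1.86323675, -0.44685725,
        0.53939657, -1.91013424]), 'qd': array([-2.08774929e-03,  6.60747329e-04,  3.63468544e-04, -1.27068838e-03,
       -2.33011735e-03, -8.95722067e-05, -4.53973678e-04]), 'joint_efforts': array([ 1.37815084e-01, -9.78248978e+01,  1.31016567e+01, -2.01863444e+01,
        1.57200673e-02,  8.96184411e-04,  1.23534288e-02]), 'position': array([ 0.46234021, -0.3517881 , -0.03149815]), 'tool_rot': array([-3.14150624e+00, -4.58806429e-05, -1.28240141e+00]), 'force': array([ 0.37895346,  0.85099458, -0.91913676]), 'moment': array([-0.01572058,  0.00119066,  0.00577631]), 'finger_force': 23.663686215877533, 'grip_width': 0.01253288549140634}
```

{"api": "apply_moves", "payload": {
  "linear": [
    [0,0,0],
    [0,0,0],
    [0,0,0],
    [0,0,-0.1],
    [0,0,-0.3]
  ],
  "delta_rot": [
    [0,0,0],
    [0,0,0],
    [0,0,0],
    [0,0,0],
    [0,0,0]
  ],
  "gripper": -0.1
}}

```text
clock: 6.55
position: [0.4612, -0.3511, -0.0023]
tool_rot: [3.14, 0.002, -1.283]
force: [-0.5, 0.2, 0.1]
grip_width: 0.0384
finger_force: 0.0
```

{"api": "apply_moves", "payload": {
  "linear": [
    [0,0,-0.35],
    [0,0,-0.7],
    [0,0,-1.0],
    [0,0,-1.0],
    [0,0,-1.0]
  ],
  "delta_rot": [
    [0,0,-0.058],
    [0,0,-0.116],
    [0,0,-0.174],
    [0,0,-0.232],
    [0,0,-0.29]
  ]
}}

```text
clock: 6.97
position: [0.4632, -0.3524, 0.1014]
tool_rot: [-3.141, -0.004, -0.669]
force: [0.1, -1.1, -0.9]
grip_width: 0.0385
finger_force: 0.0
```

{"api": "apply_moves", "payload": {
  "linear": [
    [0,0,0],
    [0,0,0],
    [0,0,0],
    [0,0,0],
    [0,0,0]
  ],
  "delta_rot": [
    [0,0,-0.058],
    [0,0,-0.116],
    [0,0,-0.174],
    [0,0,-0.232],
    [0,0,-0.29]
  ]
}}

```text
clock: 7.38
position: [0.4622, -0.352, 0.0993]
tool_rot: [3.141, -0.0, -0.062]
force: [-0.2, -0.2, -0.9]
grip_width: 0.0385
finger_force: 0.0
```

{"api": "apply_moves", "payload": {
  "linear": [
    [0,0,0],
    [0,0,0],
    [0,0,0],
    [0,0,0],
    [0,0,0]
  ],
  "delta_rot": [
    [0,0,-0.058],
    [0,0,-0.116],
    [0,0,-0.174],
    [0,0,-0.232],
    [0,0,-0.29]
  ]
}}

```text
clock: 7.8
position: [0.4621, -0.3521, 0.0993]
tool_rot: [3.141, 0.0, 0.545]
force: [-0.2, -0.1, -0.4]
grip_width: 0.0385
finger_force: 0.0
```

{"api": "apply_moves", "payload": {
  "linear": [
    [0,0,0],
    [0,0,0],
    [0,0,0],
    [0,0,0],
    [0,0,0]
  ],
  "delta_rot": [
    [0,0,-0.058],
    [0,0,-0.116],
    [0,0,-0.174],
    [0,0,-0.232],
    [0,0,-0.29]
  ]
}}

```text
clock: 8.22
position: [0.462, -0.3522, 0.0993]
tool_rot: [3.141, 0.001, 1.152]
force: [-0.4, 0.0, -0.5]
grip_width: 0.0386
finger_force: 0.0
```

{"api": "apply_moves", "payload": {
  "linear": [
    [0,0,0],
    [0,0,0],
    [0,0,0],
    [0,0,0],
    [0,0,0]
  ],
  "delta_rot": [
    [0,0,-0.058],
    [0,0,-0.116],
    [0,0,-0.174],
    [0,0,-0.232],
    [0,0,-0.29]
  ]
}}

```text
clock: 8.63
position: [0.462, -0.3522, 0.0992]
tool_rot: [-3.141, 0.001, 1.76]
force: [-0.5, -0.9, 0.8]
grip_width: 0.0386
finger_force: 0.0
```

{"api": "apply_moves", "payload": {
  "linear": [
    [0,0,0],
    [0,0,0],
    [0,0,0],
    [0,0,0],
    [0,0,0]
  ],
  "delta_rot": [
    [0,0,-0.05],
    [0,0,-0.05],
    [0,0,-0.05],
    [0,0,-0.05],
    [0,0,-0.05]
  ]
}}

```text
clock: 9.05
position: [0.4623, -0.3518, 0.0987]
tool_rot: [-3.141, 0.0, 1.856]
force: [0.3, -0.2, -0.5]
grip_width: 0.0387
finger_force: 0.0
```

Run:
```python
from h import *
s=monitor.observe(); print(s['clock'],s['position'],s['tool_rot'],s['qpos'])
im,W=cloud('wrist'); cv2.imwrite('pics/w3.png',im[...,::-1])
fitbone(W,im,.004,[.37,.56,-.45,-.25])
im,W=cloud('top'); fitbone(W,im,.004,[.37,.56,-.45,-.25])
```

```text
9.05 [ 0.46228299 -0.35182149  0.0987114 ] [-3.14135974e+00  3.89444503e-04  1.85627959e+00] [ 0.83861108  0.59613978 -0.41251343  1.78798779  0.31289584  0.82221956
  0.55994252]
n 4032 rect [ 461.4 -344.9] [ 29.1 125.7] 16.85 svd yaw 106.46 t [-0.0629 -0.0613  0.0627  0.0628] shaft off,slope [ 0.0018 -0.    ] ztop 0.0199
n 163 rect [ 456.8 -339.3] [ 27.  111.5] 13.01 svd yaw -73.07 t [-0.0564 -0.0556  0.054   0.0564] shaft off,slope [-0.0195  0.0027] ztop 0.0205
```

View pics/w3.png

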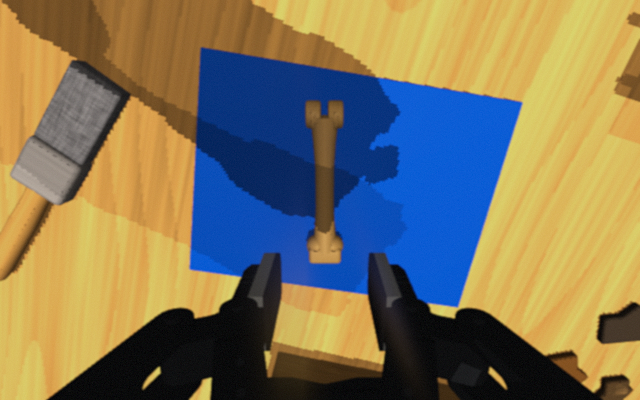

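Knuckles are at the top of the picture (325,110) and the flat end at the bottom (325,255), so it's aligned with the tool. I'll regrasp and refine the head pose from the saved cloud.

{"api": "apply_moves", "payload": {
  "linear": [
    [0,0,0.2],
    [0,0,0.4],
    [0,0,0.6],
    [0,0,0.75],
    [0,0,0.85]
  ],
  "delta_rot": [
    [0,0,0],
    [0,0,0],
    [0,0,0],
    [0,0,0],
    [0,0,0]
  ]
}}

```text
clock: 9.57
position: [0.4618, -0.3513, 0.012]
tool_rot: [-3.141, -0.001, 1.858]
force: [-0.5, 0.6, -0.2]
grip_width: 0.0382
finger_force: 0.0
```

{"api": "apply_moves", "payload": {
  "linear": [
    [0,0,0.12],
    [0,0,0.25],
    [0,0,0.35],
    [0,0,0.42],
    [0,0,0.45]
  ],
  "delta_rot": [
    [0,0,0],
    [0,0,0],
    [0,0,0],
    [0,0,0],
    [0,0,0]
  ]
}}

```text
clock: 9.98
position: [0.462, -0.3515, -0.0326]
tool_rot: [-3.141, -0.001, 1.859]
force: [-1.2, -0.4, -0.9]
grip_width: 0.0386
finger_force: 0.0
```

{"api": "apply_moves", "payload": {
  "linear": [
    [0,0,0],
    [0,0,0],
    [0,0,0],
    [0,0,0],
    [0,0,0]
  ],
  "delta_rot": [
    [0,0,0],
    [0,0,0],
    [0,0,0],
    [0,0,0],
    [0,0,0]
  ],
  "gripper": -0.9,
  "force": 20
}}

```text
clock: 10.4
position: [0.4625, -0.352, -0.0311]
tool_rot: [3.141, 0.001, 1.859]
force: [-0.3, 0.1, -0.1]
grip_width: 0.0128
finger_force: 23.3
```

Run:
```python
from h import *
for n in('top','side'):
    W=np.load(n+'.npy'); Z=W[...,2]
    X,Y=W[...,0],W[...,1]
    m=(X>.42)&(X<.59)&(Y>-.06)&(Y<0)&(Z>.072)&(Z<.09)
    P=W[m]
    if len(P)<20: print(n,'few');continue
    pf=np.polyfit(P[:,0],P[:,1],1); r=P[:,1]-np.polyval(pf,P[:,0])
    print(n,'head top slope deg',np.degrees(np.arctan(pf[0])),'y@.5',np.polyval(pf,.5),'resid',np.percentile(r,[2,98]),'x',P[:,0].min(),P[:,0].max(),'z',np.median(P[:,2]))
    b=(X>.41)&(X<.6)&(Y>0)&(Y<.32)&(Z>.01)&(Z<.024)
    b=cv2.morphologyEx(b.astype(np.uint8),cv2.MORPH_OPEN,np.ones((3,3)))>0
    r=cv2.minAreaRect(W[b][:,:2].astype(np.float32)*1000); print('board',r)
```

```text
top head top slope deg -1.9525321760896364 y@.5 -0.03570870925104949 resid [-0.00711611  0.0060472 ] x 0.4391326874312412 0.5697538125763614 z 0.08058583499588305
board ((509.5938415527344, 147.54598999023438), (295.902587890625, 130.32240295410156), 88.31816101074219)
side head top slope deg -1.7580483615671927 y@.5 -0.03950106640839207 resid [-0.00672325  0.0091874 ] x 0.4364255502003261 0.5649945579165608 z 0.0797518768816792
board ((506.58648681640625, 148.26162719726562), (296.7467956542969, 131.09559631347656), 88.56876373291016)
```

{"api": "apply_moves", "payload": {
  "linear": [
    [0,0,-0.1],
    [0,0,-0.3],
    [0,0,-0.55],
    [0,0,-0.8],
    [0,0,-1.0]
  ],
  "delta_rot": [
    [0,0,0],
    [0,0,0],
    [0,0,0],
    [0,0,0],
    [0,0,0]
  ]
}}

```text
clock: 10.82
position: [0.4626, -0.3519, 0.0711]
tool_rot: [3.141, 0.001, 1.859]
force: [-0.3, 0.0, -0.5]
grip_width: 0.0128
finger_force: 23.3
```

{"api": "apply_moves", "payload": {
  "linear": [
    [0.15,0.06,-0.1],
    [0.32,0.13,-0.2],
    [0.5,0.2,-0.2],
    [0.7,0.28,-0.2],
    [0.9,0.36,-0.2]
  ],
  "delta_rot": [
    [0,0,0],
    [0,0,0],
    [0,0,0],
    [0,0,0],
    [0,0,0]
  ]
}}

```text
clock: 11.23
position: [0.4712, -0.2541, 0.0893]
tool_rot: [3.141, 0.001, 1.859]
force: [1.0, -0.1, -1.1]
grip_width: 0.0125
finger_force: 23.3
```

{"api": "apply_moves", "payload": {
  "linear": [
    [0.2,0.08,0],
    [0.4,0.16,0],
    [0.6,0.24,0],
    [0.8,0.32,0],
    [0.95,0.4,0]
  ],
  "delta_rot": [
    [0,0,0],
    [0,0,0],
    [0,0,0],
    [0,0,0],
    [0,0,0]
  ]
}}

```text
clock: 11.65
position: [0.4823, -0.1507, 0.0891]
tool_rot: [3.141, -0.0, 1.86]
force: [-0.1, 0.2, -0.3]
grip_width: 0.013
finger_force: 23.3
```

{"api": "apply_moves", "payload": {
  "linear": [
    [0.2,0.08,0],
    [0.4,0.16,0],
    [0.6,0.24,0],
    [0.8,0.32,0],
    [0.95,0.4,0]
  ],
  "delta_rot": [
    [0,0,0.03],
    [0,0,0.06],
    [0,0,0.09],
    [0,0,0.12],
    [0,0,0.152]
  ]
}}

```text
clock: 12.07
position: [0.4936, -0.0483, 0.0891]
tool_rot: [3.141, -0.0, 1.539]
force: [1.0, 0.4, -0.2]
grip_width: 0.0129
finger_force: 23.3
```

{"api": "apply_moves", "payload": {
  "linear": [
    [0.2,-0.05,0],
    [0.4,-0.1,0],
    [0.6,-0.16,0],
    [0.75,-0.16,0],
    [0.8,-0.16,0]
  ],
  "delta_rot": [
    [0,0,0],
    [0,0,0],
    [0,0,0],
    [0,0,0],
    [0,0,0]
  ]
}}

```text
clock: 12.48
position: [0.48, 0.0328, 0.0892]
tool_rot: [3.141, -0.001, 1.543]
force: [0.3, -0.2, -1.0]
grip_width: 0.0127
finger_force: 23.3
```

Run:
```python
from h import *
s=monitor.observe(); print(s['clock'],s['position'],s['tool_rot'],s['qpos'],s['grip_width'])
im,W=cloud('wrist'); cv2.imwrite('pics/w4.png',im[...,::-1])
T=R.from_euler('xyz',s['tool_rot']).as_matrix(); L=(W-s['position'])@T*1000
# head top / scale strips as seen
X,Y,Z=[W[...,i] for i in range(3)]
b=(X>.4)&(X<.62)&(Y>-.02)&(Y<.35)&(Z>.008)&(Z<.026)
b=cv2.morphologyEx(b.astype(np.uint8),cv2.MORPH_OPEN,np.ones((5,5)))>0
print('board',cv2.minAreaRect(W[b][:,:2].astype(np.float32)*1000),np.median(Z[b]))
# board edges per y band
for y in np.arange(.08,.32,.04):
    k=b&(abs(Y-y)<.005); 
    if k.any(): print(round(y,3),np.percentile(X[k],[.5,99.5]).round(4))
k=(X>.42)&(X<.6)&(Y>-.07)&(Y<0)&(Z>.065)&(Z<.09); print('head px',k.sum())
```

```text
12.4833 [0.48000944 0.03281196 0.08916797] [ 3.14103362e+00 -7.88836511e-04  1.54347628e+00] [ 0.09203218  0.47184686 -0.36494436  2.05171926  0.26618448  0.66159614
 -0.4750815 ] 0.01272113927073864
board ((507.02313232421875, 71.44032287597656), (184.66143798828125, 130.4144744873047), 88.45706939697266) 0.015318418378102099
0.08 [0.443  0.5713]
0.12 [0.4443 0.5722]
0.16 [0.4453 0.5729]
head px 162
```

View pics/w4.png

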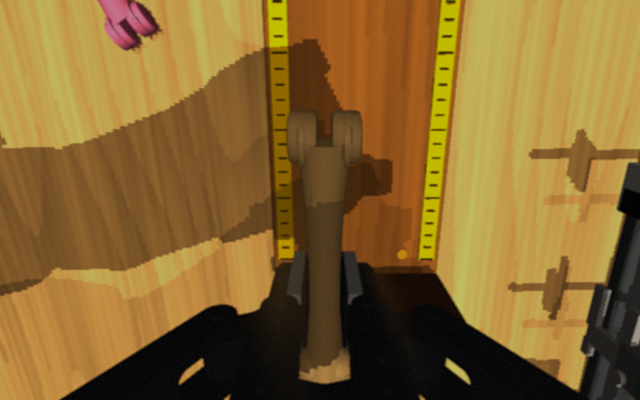

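The bone is held level over the board, knuckles at (325,130) pointing away from the upright. It sits 25 mm off the centre line, because my last y shift had the wrong sign. Correcting that, then lowering.

{"api": "apply_moves", "payload": {
  "linear": [
    [0.01,0.06,0],
    [0.02,0.13,0],
    [0.04,0.2,0],
    [0.05,0.255,0],
    [0.05,0.255,0]
  ],
  "delta_rot": [
    [0,0,0],
    [0,0,0],
    [0,0,0],
    [0,0,0],
    [0,0,0]
  ]
}}

```text
clock: 12.95
position: [0.5074, 0.0341, 0.0884]
tool_rot: [3.141, -0.0, 1.54]
force: [0.5, -0.1, -2.2]
grip_width: 0.013
finger_force: 23.3
```

{"api": "apply_moves", "payload": {
  "linear": [
    [0,0,0.15],
    [0,0,0.35],
    [0,0,0.55],
    [0,0,0.75],
    [0,0,0.9]
  ],
  "delta_rot": [
    [0,0,0],
    [0,0,0],
    [0,0,0],
    [0,0,0],
    [0,0,0]
  ]
}}

```text
clock: 13.37
position: [0.5054, 0.034, -0.003]
tool_rot: [-3.14, 0.0, 1.54]
force: [0.1, 0.4, -1.0]
grip_width: 0.013
finger_force: 23.3
```

{"api": "apply_moves", "payload": {
  "linear": [
    [0,0,0.04],
    [0,0,0.08],
    [0,0,0.11],
    [0,0,0.13],
    [0,0,0.14]
  ],
  "delta_rot": [
    [0,0,0],
    [0,0,0],
    [0,0,0],
    [0,0,0],
    [0,0,0]
  ]
}}

```text
clock: 13.78
position: [0.5063, 0.0343, -0.0151]
tool_rot: [3.141, -0.0, 1.541]
force: [-0.1, 0.4, -0.8]
grip_width: 0.0126
finger_force: 23.3
```

{"api": "apply_moves", "payload": {
  "linear": [
    [0,0,0.006],
    [0,0,0.012],
    [0,0,0.018],
    [0,0,0.024],
    [0,0,0.03]
  ],
  "delta_rot": [
    [0,0,0],
    [0,0,0],
    [0,0,0],
    [0,0,0],
    [0,0,0]
  ]
}}

```text
clock: 14.2
position: [0.5061, 0.0344, -0.0184]
tool_rot: [3.141, -0.0, 1.541]
force: [-0.4, 0.3, 0.0]
grip_width: 0.0127
finger_force: 23.3
```

Run:
```python
from h import *
s=monitor.observe(); print(s['clock'],s['position'],s['force'],s['moment'])
im,W=cloud('wrist'); T=R.from_euler('xyz',s['tool_rot']).as_matrix(); L=(W-s['position'])@T*1000
for v in range(110,300,20): print(v,[L[v,u].round(0).tolist() for u in(300,324,350,400)])
im,W=cloud('side'); cv2.imwrite('pics/s5.png',cv2.resize(im[150:290,240:400],None,fx=4,fy=4)[...,::-1])
```

```text
14.2 [ 0.50605996  0.03435651 -0.01842759] [-0.40660563  0.31439465  0.03536281] [0.04254201 0.0299178  0.04685835]
110 [[70.0, -8.0, -47.0], [69.0, 1.0, -33.0], [70.0, 10.0, -46.0], [69.0, 31.0, -34.0]]
130 [[64.0, -7.0, -55.0], [61.0, 1.0, -32.0], [64.0, 10.0, -56.0], [61.0, 32.0, -33.0]]
150 [[57.0, -8.0, -56.0], [57.0, 1.0, -55.0], [57.0, 10.0, -57.0], [54.0, 32.0, -35.0]]
170 [[45.0, -9.0, -34.0], [50.0, 1.0, -54.0], [45.0, 12.0, -34.0], [45.0, 33.0, -34.0]]
190 [[36.0, -9.0, -33.0], [42.0, 1.0, -53.0], [37.0, 12.0, -34.0], [37.0, 33.0, -34.0]]
210 [[27.0, -10.0, -34.0], [34.0, 1.0, -54.0], [27.0, 12.0, -33.0], [27.0, 34.0, -34.0]]
230 [[19.0, -10.0, -35.0], [26.0, 1.0, -53.0], [18.0, 12.0, -34.0], [18.0, 34.0, -33.0]]
250 [[9.0, -10.0, -34.0], [17.0, 1.0, -52.0], [9.0, 12.0, -34.0], [8.0, 35.0, -32.0]]
270 [[11.0, -8.0, -57.0], [9.0, 1.0, -53.0], [11.0, 11.0, -57.0], [-2.0, 36.0, -33.0]]
290 [[12.0, -7.0, -72.0], [-1.0, 1.0, -51.0], [12.0, 10.0, -72.0], [-12.0, 36.0, -34.0]]
```

{"api": "apply_moves", "payload": {
  "linear": [
    [0,0,0.003],
    [0,0,0.006],
    [0,0,0.009],
    [0,0,0.012],
    [0,0,0.012]
  ],
  "delta_rot": [
    [0,0,0],
    [0,0,0],
    [0,0,0],
    [0,0,0],
    [0,0,0]
  ]
}}

```text
clock: 14.72
position: [0.5061, 0.0344, -0.0192]
tool_rot: [3.141, 0.0, 1.541]
force: [-4.5, -0.4, 14.0]
grip_width: 0.0127
finger_force: 25.1
```

{"api": "apply_moves", "payload": {
  "linear": [
    [0,0,-0.005],
    [-0.01,0,-0.006],
    [-0.025,0,-0.006],
    [-0.04,0,-0.006],
    [-0.055,0,-0.006]
  ],
  "delta_rot": [
    [0,0,0],
    [0,0,0],
    [0,0,0],
    [0,0,0],
    [0,0,0]
  ]
}}

```text
clock: 15.13
position: [0.5059, 0.0287, -0.0191]
tool_rot: [3.142, -0.0, 1.541]
force: [0.2, 0.5, 1.3]
grip_width: 0.0127
finger_force: 23.5
```

{"api": "apply_moves", "payload": {
  "linear": [
    [-0.003,0,0],
    [-0.006,0,0],
    [-0.009,0,0],
    [-0.012,0,0],
    [-0.015,0,0]
  ],
  "delta_rot": [
    [0,0,0],
    [0,0,0],
    [0,0,0],
    [0,0,0],
    [0,0,0]
  ]
}}

```text
clock: 15.55
position: [0.5058, 0.0273, -0.0191]
tool_rot: [-3.142, -0.0, 1.541]
force: [0.0, 0.5, -0.1]
grip_width: 0.0131
finger_force: 23.4
```

Run:
```python
from h import *
s=monitor.observe(); print(s['clock'],s['position'],s['force'],s['moment'])
```

```text
15.55 [ 0.5057633   0.02734189 -0.01911182] [ 0.03558224  0.53723281 -0.11049714] [ 0.09473289 -0.01096408 -0.05530299]
```

{"api": "apply_moves", "payload": {
  "linear": [
    [-0.002,0,0],
    [-0.004,0,0],
    [-0.006,0,0],
    [-0.006,0,0],
    [-0.006,0,0]
  ],
  "delta_rot": [
    [0,0,0],
    [0,0,0],
    [0,0,0],
    [0,0,0],
    [0,0,0]
  ]
}}

```text
clock: 15.97
position: [0.5057, 0.0267, -0.0191]
tool_rot: [-3.142, 0.0, 1.541]
force: [-1.2, -0.2, -0.8]
grip_width: 0.0125
finger_force: 23.3
```

Run:
```python
from h import *
# any depth view on the gap between bone flat end and upright?
for n in('top','side'):
    im,W=cloud(n); X,Y,Z=[W[...,i] for i in range(3)]
    k=(abs(X-.506)<.012)&(Y>-.06)&(Y<.12)&(Z>.02)
    for y in np.arange(-.05,.12,.01):
        q=k&(abs(Y-y)<.005)
        if q.any(): print(n,round(y,3),q.sum(),np.percentile(Z[q],[10,50,90]).round(3))
    cv2.imwrite(f'pics/{n}6.png',im[...,::-1])
```

```text
top -0.03 7 [0.44  0.443 0.463]
top -0.02 10 [0.441 0.446 0.49 ]
top -0.01 14 [0.454 0.482 0.502]
top 0.0 16 [0.461 0.48  0.5  ]
top 0.01 21 [0.463 0.483 0.499]
top 0.02 23 [0.45  0.471 0.488]
top 0.03 24 [0.446 0.463 0.478]
top 0.04 24 [0.436 0.448 0.462]
top 0.05 27 [0.418 0.433 0.443]
top 0.06 27 [0.408 0.42  0.431]
top 0.07 25 [0.03  0.416 0.429]
top 0.08 48 [0.034 0.398 0.422]
top 0.09 55 [0.03  0.366 0.397]
top 0.1 7 [0.024 0.34  0.351]
top 0.11 1 [0.02 0.02 0.02]
side -0.05 17 [0.038 0.061 0.075]
side -0.04 225 [0.047 0.346 0.423]
side -0.03 115 [0.303 0.406 0.456]
side -0.02 146 [0.216 0.251 0.444]
side -0.01 66 [0.156 0.174 0.225]
side 0.0 4 [0.032 0.034 0.327]
side 0.01 50 [0.031 0.089 0.114]
side 0.02 34 [0.03  0.048 0.103]
side 0.03 14 [0.031 0.045 0.066]
side 0.04 6 [0.029 0.036 0.054]
side 0.07 1 [0.035 0.035 0.035]
side 0.08 2 [0.026 0.026 0.027]
```

{"api": "apply_moves", "payload": {
  "linear": [
    [-0.002,0,0],
    [-0.004,0,0],
    [-0.006,0,0],
    [-0.008,0,0],
    [-0.008,0,0]
  ],
  "delta_rot": [
    [0,0,0],
    [0,0,0],
    [0,0,0],
    [0,0,0],
    [0,0,0]
  ]
}}

```text
clock: 16.48
position: [0.5058, 0.0266, -0.0191]
tool_rot: [3.141, -0.001, 1.541]
force: [-0.8, 6.1, -0.2]
grip_width: 0.0129
finger_force: 23.3
```

```bash
python3 -c "
from h import *
s=monitor.observe(); print(s['position'],s['force'])"
```

```text
[ 0.50576074  0.02659389 -0.01907479] [-0.76620486  6.09186065 -0.23719818]
```

Touching the upright at 6 N. Easing off slightly, releasing and checking.

{"api": "apply_moves", "payload": {
  "linear": [
    [0.002,0,0],
    [0.002,0,0],
    [0.002,0,0],
    [0.002,0,0],
    [0.002,0,0]
  ],
  "delta_rot": [
    [0,0,0],
    [0,0,0],
    [0,0,0],
    [0,0,0],
    [0,0,0]
  ],
  "gripper": -0.1
}}

```text
clock: 16.9
position: [0.5057, 0.026, -0.0191]
tool_rot: [-3.142, 0.0, 1.54]
force: [0.6, 0.2, -0.6]
grip_width: 0.0382
finger_force: 0.0
```

{"api": "apply_moves", "payload": {
  "linear": [
    [0,0,-0.1],
    [0,0,-0.3],
    [0,0,-0.55],
    [0,0,-0.8],
    [0,0,-1.0]
  ],
  "delta_rot": [
    [0,0,0],
    [0,0,0],
    [0,0,0],
    [0,0,0],
    [0,0,0]
  ],
  "gripper": 0.4
}}

```text
clock: 17.32
position: [0.5059, 0.0262, 0.0833]
tool_rot: [3.141, -0.0, 1.541]
force: [0.1, -0.1, 0.8]
grip_width: 0.0596
finger_force: 0.0
```

{"api": "apply_moves", "payload": {
  "linear": [
    [-0.2,0.1,-0.2],
    [-0.4,0.2,-0.4],
    [-0.6,0.3,-0.6],
    [-0.8,0.4,-0.8],
    [-1.0,0.5,-1.0]
  ],
  "delta_rot": [
    [0,0,0.05],
    [0,0,0.1],
    [0,0,0.15],
    [0,0,0.2],
    [0,0,0.25]
  ]
}}

```text
clock: 17.73
position: [0.5527, -0.0763, 0.183]
tool_rot: [3.141, -0.001, 1.012]
force: [0.4, 0.5, -0.1]
grip_width: 0.0597
finger_force: 0.0
```

Run:
```python
from h import *
s=monitor.observe(); print(s['clock'],s['position'],s['tool_rot'],s['qpos'])
im,W=cloud('wrist'); cv2.imwrite('pics/w7.png',im[...,::-1])
fitbone(W,im,.016,[.46,.55,-.022,.16])
im,W=cloud('top'); cv2.imwrite('pics/top7.png',im[...,::-1]);fitbone(W,im,.016,[.46,.55,-.022,.16])
```

```text
17.7333 [ 0.55274398 -0.07627252  0.18298364] [ 3.14130138e+00 -7.29498886e-04  1.01207830e+00] [ 0.21059305  0.4352721  -0.24255725  1.78298909  0.12538463  0.93770385
 -0.64319905]
n 2897 rect [506.9  36.9] [118.   29.3] 88.82 svd yaw -91.77 t [-0.0589 -0.0579  0.0583  0.0591] shaft off,slope [0.0003 0.0018] ztop 0.0319
n 175 rect [507.1  36.6] [113.5  26. ] 87.44 svd yaw -92.49 t [-0.0568 -0.0565  0.0567  0.0568] shaft off,slope [-0.0104 -0.0008] ztop 0.0312
```

View pics/w7.png

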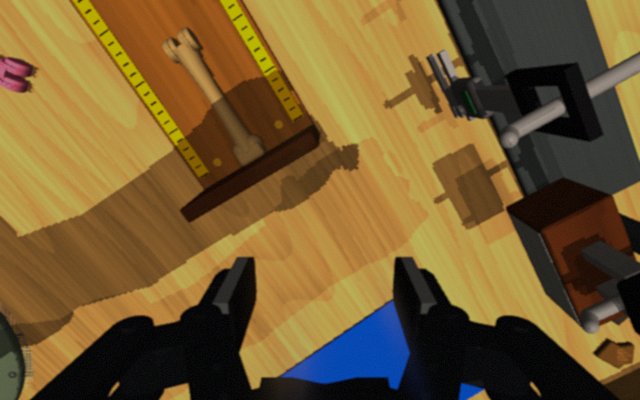

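The bone lies straight on the board: flat end at the upright (250,150), knuckles at (180,45). The block is at the right (585,240), with the caliper clear of it. Moving up and over to the block.

{"api": "apply_moves", "payload": {
  "linear": [
    [-0.05,0.03,-0.25],
    [-0.1,0.06,-0.5],
    [-0.15,0.1,-0.75],
    [-0.2,0.13,-1.0],
    [-0.25,0.16,-1.0]
  ],
  "delta_rot": [
    [0,0,0.05],
    [0,0,0.1],
    [0,0,0.15],
    [0,0,0.2],
    [0,0,0.245]
  ]
}}

```text
clock: 18.25
position: [0.5544, -0.1047, 0.2857]
tool_rot: [3.139, -0.005, 0.5]
force: [0.7, -0.6, 0.4]
grip_width: 0.0599
finger_force: 0.0
```

{"api": "apply_moves", "payload": {
  "linear": [
    [0,0.2,-0.05],
    [0,0.4,-0.1],
    [0,0.6,-0.1],
    [0.01,0.8,-0.1],
    [0.01,0.96,-0.1]
  ],
  "delta_rot": [
    [0,0,0.05],
    [0,0,0.1],
    [0,0,0.15],
    [0,0,0.2],
    [0,0,0.245]
  ]
}}

```text
clock: 18.67
position: [0.6005, -0.1891, 0.291]
tool_rot: [-3.141, 0.0, -0.013]
force: [0.6, 0.0, 0.3]
grip_width: 0.0596
finger_force: 0.0
```

{"api": "apply_moves", "payload": {
  "linear": [
    [0,0,0],
    [0,0,0],
    [0,0,0],
    [0,0,0],
    [0,0,0]
  ],
  "delta_rot": [
    [0,0,0],
    [0,0,0],
    [0,0,0],
    [0,0,0],
    [0,0,0]
  ]
}}

```text
clock: 19.08
position: [0.6002, -0.1878, 0.2911]
tool_rot: [-3.141, -0.0, -0.007]
force: [-0.8, 0.5, -0.3]
grip_width: 0.0597
finger_force: 0.0
```

Run:
```python
from h import *
s=monitor.observe(); print(s['clock'],s['position'],s['tool_rot'],s['qpos'])
im,W=cloud('wrist'); cv2.imwrite('pics/w8.png',im[...,::-1])
X,Y,Z=[W[...,i] for i in range(3)]
def rc(m,n):
    m=cv2.morphologyEx(m.astype(np.uint8),cv2.MORPH_OPEN,np.ones((3,3)))>0
    P=W[m]; print(n,len(P)); 
    if len(P)>20: print(cv2.minAreaRect(P[:,:2].astype(np.float32)*1000),np.median(P[:,2]))
near=(X>.6)&(X<.78)&(Y>-.28)&(Y<-.1)
rc(near&(Z>.234)&(Z<.25),'griptop')
rc(near&(Z>.155)&(Z<.178),'bodytop')
rc((X>.70)&(X<.8)&(Y>-.3)&(Y<.1)&(Z>.203)&(Z<.218),'rail')
```

```text
19.0833 [ 0.60023782 -0.18775332  0.2911452 ] [-3.14121607e+00 -2.03952016e-04 -7.16411930e-03] [ 0.20629587  0.44874187  0.00435516  1.46466704 -0.00244137  1.22806458
 -1.36692037]
griptop 2363
((681.9656372070312, -188.6771697998047), (35.8558464050293, 24.075510025024414), 88.78668975830078) 0.24294642650704046
bodytop 3481
((702.0789184570312, -197.1227264404297), (100.23123168945312, 85.22055053710938), 88.76383209228516) 0.1670635474022265
rail 0
```

View pics/w8.png

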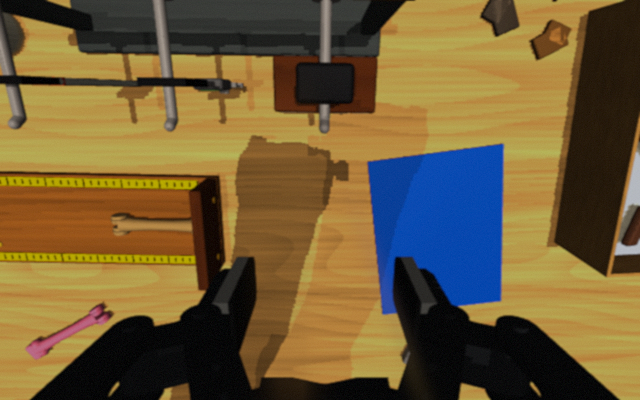

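The grip is at (325,83), with hook and block yaw about -1.2°, consistent with the top view. Moving over it, descending and closing.

{"api": "apply_moves", "payload": {
  "linear": [
    [0.18,0,0],
    [0.38,0,0],
    [0.58,0,0],
    [0.75,0,0],
    [0.818,0,0]
  ],
  "delta_rot": [
    [0,0,0.007],
    [0,0,0.007],
    [0,0,0.007],
    [0,0,0.007],
    [0,0,0.007]
  ]
}}

```text
clock: 19.55
position: [0.6837, -0.1885, 0.2903]
tool_rot: [-3.141, 0.0, -0.022]
force: [0.8, 0.1, -0.5]
grip_width: 0.0601
finger_force: 0.0
```

{"api": "apply_moves", "payload": {
  "linear": [
    [0,0,0.15],
    [0,0,0.35],
    [0,0,0.55],
    [0,0,0.75],
    [0,0,0.9]
  ],
  "delta_rot": [
    [0,0,0],
    [0,0,0],
    [0,0,0],
    [0,0,0],
    [0,0,0]
  ]
}}

```text
clock: 19.97
position: [0.6813, -0.1891, 0.1994]
tool_rot: [-3.141, 0.001, -0.023]
force: [-0.1, -0.5, 0.4]
grip_width: 0.0596
finger_force: 0.0
```

{"api": "apply_moves", "payload": {
  "linear": [
    [0,0,0.1],
    [0,0,0.2],
    [0,0,0.27],
    [0,0,0.31],
    [0,0,0.31]
  ],
  "delta_rot": [
    [0,0,0],
    [0,0,0],
    [0,0,0],
    [0,0,0],
    [0,0,0]
  ]
}}

```text
clock: 20.38
position: [0.682, -0.1893, 0.1694]
tool_rot: [-3.141, 0.001, -0.024]
force: [-0.7, 0.8, 0.8]
grip_width: 0.0599
finger_force: 0.0
```

{"api": "apply_moves", "payload": {
  "linear": [
    [0,0,0],
    [0,0,0],
    [0,0,0],
    [0,0,0],
    [0,0,0]
  ],
  "delta_rot": [
    [0,0,0],
    [0,0,0],
    [0,0,0],
    [0,0,0],
    [0,0,0]
  ],
  "gripper": -0.3,
  "force": 40
}}

```text
clock: 20.8
position: [0.6826, -0.1894, 0.1707]
tool_rot: [3.141, -0.001, -0.024]
force: [-1.3, 0.1, 6.8]
grip_width: 0.0351
finger_force: 40.1
```

Run:
```python
from h import *
s=monitor.observe(); print(s['clock'],s['position'],s['tool_rot'],s['force'],s['moment'],s['grip_width'],s['finger_force'],s['qpos'])
```

```text
20.8 [ 0.68258756 -0.18941751  0.17068096] [ 3.14145013e+00 -1.18282595e-03 -2.39295568e-02] [-1.33357343  0.05640235  6.79183571] [0.11249838 0.15392307 0.03372068] 0.03514741943938391 40.081543922424316 [ 0.18563461  0.68053704  0.00253452  1.37550372 -0.00186295  1.08436394
 -1.40625249]
```

{"api": "apply_moves", "payload": {
  "linear": [
    [0,0,-0.03],
    [0,0,-0.07],
    [0,0,-0.11],
    [0,0,-0.15],
    [0,0,-0.16]
  ],
  "delta_rot": [
    [0,0,0],
    [0,0,0],
    [0,0,0],
    [0,0,0],
    [0,0,0]
  ]
}}

```text
clock: 21.22
position: [0.6825, -0.1895, 0.1868]
tool_rot: [3.141, -0.001, -0.024]
force: [0.0, 0.5, -2.4]
grip_width: 0.0356
finger_force: 40.1
```

{"api": "apply_moves", "payload": {
  "linear": [
    [-0.1,0,0],
    [-0.25,0,0],
    [-0.45,0,0],
    [-0.7,0,0],
    [-0.95,0,0]
  ],
  "delta_rot": [
    [0,0,0],
    [0,0,0],
    [0,0,0],
    [0,0,0],
    [0,0,0]
  ]
}}

```text
clock: 21.63
position: [0.5862, -0.1869, 0.1858]
tool_rot: [3.142, 0.0, -0.024]
force: [0.8, -0.1, -2.4]
grip_width: 0.0354
finger_force: 40.3
```

Run:
```python
from h import *
s=monitor.observe(); print(s['clock'],s['position'],s['tool_rot'],s['force'],s['moment'],s['grip_width'],s['finger_force'])
```

```text
21.6333 [ 0.58616026 -0.18694053  0.18575386] [ 3.14157006e+00  9.08249455e-05 -2.36955419e-02] [ 0.81274345 -0.07292205 -2.36955932] [0.02336114 0.01316339 0.00795967] 0.03542660977567138 40.30583381652832
```

{"api": "apply_moves", "payload": {
  "linear": [
    [-0.2,-0.05,0],
    [-0.4,-0.2,0],
    [-0.55,-0.4,0],
    [-0.65,-0.65,0],
    [-0.72,-0.88,0]
  ],
  "delta_rot": [
    [0,0,0],
    [0,0,0],
    [0,0,0],
    [0,0,0],
    [0,0,0]
  ]
}}

```text
clock: 22.05
position: [0.5163, -0.0966, 0.1863]
tool_rot: [3.142, -0.0, -0.025]
force: [0.9, 1.3, -2.3]
grip_width: 0.0356
finger_force: 40.4
```

{"api": "apply_moves", "payload": {
  "linear": [
    [0,-0.2,0],
    [0,-0.4,0],
    [-0.01,-0.6,0],
    [-0.02,-0.75,0],
    [-0.02,-0.9,0]
  ],
  "delta_rot": [
    [0,0,-0.05],
    [0,0,-0.1],
    [0,0,-0.15],
    [0,0,-0.2],
    [0,0,-0.249]
  ]
}}

```text
clock: 22.47
position: [0.5174, -0.0063, 0.1862]
tool_rot: [3.141, -0.0, 0.503]
force: [1.0, 0.6, -2.5]
grip_width: 0.0356
finger_force: 40.6
```

{"api": "apply_moves", "payload": {
  "linear": [
    [0.08,-0.17,0],
    [0.15,-0.34,0],
    [0.22,-0.5,0],
    [0.3,-0.67,0],
    [0.37,-0.83,0]
  ],
  "delta_rot": [
    [0,0,-0.05],
    [0,0,-0.1],
    [0,0,-0.15],
    [0,0,-0.2],
    [0,0,-0.249]
  ]
}}

```text
clock: 22.88
position: [0.5104, 0.0842, 0.1862]
tool_rot: [3.141, -0.0, 1.024]
force: [0.7, -0.2, -2.0]
grip_width: 0.0353
finger_force: 40.5
```

{"api": "apply_moves", "payload": {
  "linear": [
    [0.13,-0.08,0],
    [0.26,-0.16,0],
    [0.4,-0.24,0],
    [0.5,-0.31,0],
    [0.57,-0.35,0]
  ],
  "delta_rot": [
    [0,0,-0.05],
    [0,0,-0.1],
    [0,0,-0.15],
    [0,0,-0.2],
    [0,0,-0.249]
  ]
}}

```text
clock: 23.3
position: [0.5103, 0.1516, 0.1861]
tool_rot: [3.141, -0.0, 1.547]
force: [-0.2, -0.5, -1.3]
grip_width: 0.0354
finger_force: 40.5
```

{"api": "apply_moves", "payload": {
  "linear": [
    [0,0,0],
    [0,0,0],
    [0,0,0],
    [0,0,0],
    [0,0,0]
  ],
  "delta_rot": [
    [0,0,0],
    [0,0,0],
    [0,0,0],
    [0,0,0],
    [0,0,0]
  ]
}}

```text
clock: 23.72
position: [0.5106, 0.1495, 0.186]
tool_rot: [3.141, 0.0, 1.538]
force: [0.4, -0.3, -2.5]
grip_width: 0.0354
finger_force: 40.5
```

Run:
```python
from h import *
s=monitor.observe(); print(s['clock'],s['position'],s['tool_rot'],s['force'],s['moment'],s['grip_width'],s['finger_force'])
```

```text
23.7167 [0.51055402 0.14951528 0.18598381] [3.14140727e+00 2.87224194e-04 1.53822969e+00] [ 0.44126829 -0.25816512 -2.45142419] [-0.04778956  0.0241191  -0.02274977] 0.035449099903919826 40.518118143081665
```

{"api": "apply_moves", "payload": {
  "linear": [
    [0,0,0.15],
    [0,-0.01,0.35],
    [0,-0.015,0.55],
    [0,-0.015,0.78],
    [0,-0.015,0.95]
  ],
  "delta_rot": [
    [0,0,0],
    [0,0,0],
    [0,0,0],
    [0,0,0],
    [0,0,0]
  ]
}}

```text
clock: 24.13
position: [0.5087, 0.1496, 0.0895]
tool_rot: [-3.141, 0.0, 1.539]
force: [1.0, -0.5, -4.2]
grip_width: 0.0358
finger_force: 40.5
```

{"api": "apply_moves", "payload": {
  "linear": [
    [0,0,0.08],
    [0,0,0.15],
    [0,0,0.2],
    [0,0,0.22],
    [0,0,0.23]
  ],
  "delta_rot": [
    [0,0,0],
    [0,0,0],
    [0,0,0],
    [0,0,0],
    [0,0,0]
  ]
}}

```text
clock: 24.55
position: [0.5092, 0.1503, 0.0682]
tool_rot: [3.141, -0.0, 1.54]
force: [-0.2, 0.5, -2.9]
grip_width: 0.0353
finger_force: 40.7
```

{"api": "apply_moves", "payload": {
  "linear": [
    [0,0,0.003],
    [0,0,0.006],
    [0,0,0.009],
    [0,0,0.012],
    [0,0,0.012]
  ],
  "delta_rot": [
    [0,0,0],
    [0,0,0],
    [0,0,0],
    [0,0,0],
    [0,0,0]
  ]
}}

```text
clock: 24.97
position: [0.509, 0.1502, 0.0669]
tool_rot: [3.141, -0.0, 1.541]
force: [0.6, 0.0, -2.2]
grip_width: 0.0353
finger_force: 40.7
```

{"api": "apply_moves", "payload": {
  "linear": [
    [0,0,0.003],
    [0,0,0.006],
    [0,0,0.009],
    [0,0,0.012],
    [0,0,0.012]
  ],
  "delta_rot": [
    [0,0,0],
    [0,0,0],
    [0,0,0],
    [0,0,0],
    [0,0,0]
  ]
}}

```text
clock: 25.38
position: [0.5089, 0.1502, 0.0654]
tool_rot: [-3.141, 0.0, 1.541]
force: [-0.1, -0.1, -2.5]
grip_width: 0.0354
finger_force: 40.7
```

{"api": "apply_moves", "payload": {
  "linear": [
    [0,0,0.002],
    [0,0,0.004],
    [0,0,0.006],
    [0,0,0.008],
    [0,0,0.008]
  ],
  "delta_rot": [
    [0,0,0],
    [0,0,0],
    [0,0,0],
    [0,0,0],
    [0,0,0]
  ]
}}

```text
clock: 25.8
position: [0.5089, 0.1502, 0.065]
tool_rot: [3.141, 0.0, 1.541]
force: [-2.6, -0.8, 5.8]
grip_width: 0.0357
finger_force: 41.7
```

{"api": "apply_moves", "payload": {
  "linear": [
    [0,0,-0.003],
    [-0.03,0,-0.003],
    [-0.08,0,-0.003],
    [-0.14,0,-0.003],
    [-0.18,0,-0.003]
  ],
  "delta_rot": [
    [0,0,0],
    [0,0,0],
    [0,0,0],
    [0,0,0],
    [0,0,0]
  ]
}}

```text
clock: 26.22
position: [0.5085, 0.1313, 0.065]
tool_rot: [3.141, 0.0, 1.54]
force: [0.8, -0.5, -1.4]
grip_width: 0.0359
finger_force: 40.7
```

{"api": "apply_moves", "payload": {
  "linear": [
    [-0.03,0,0],
    [-0.05,0,0],
    [-0.07,0,0],
    [-0.08,0,0],
    [-0.09,0,0]
  ],
  "delta_rot": [
    [0,0,0],
    [0,0,0],
    [0,0,0],
    [0,0,0],
    [0,0,0]
  ]
}}

```text
clock: 26.63
position: [0.5082, 0.1232, 0.065]
tool_rot: [3.142, -0.0, 1.541]
force: [-1.8, 2.7, 2.7]
grip_width: 0.0355
finger_force: 41.2
```

Run:
```python
from h import *
s=monitor.observe(); print(s['clock'],s['position'],s['tool_rot'],s['force'])
im,W=cloud('wrist'); T=R.from_euler('xyz',s['tool_rot']).as_matrix(); L=(W-s['position'])@T*1000
im2,W2=cloud('top'); X,Y,Z=[W2[...,i] for i in range(3)]
k=(abs(X-.507)<.016)&(Y>-.02)&(Y<.13)&(Z>.026)&(Z<.045)
if k.any(): print('bone seen top y',Y[k].min(),Y[k].max(),k.sum())
im2,W2=cloud('side'); X,Y,Z=[W2[...,i] for i in range(3)]
k=(abs(X-.507)<.016)&(Y>-.03)&(Y<.13)&(Z>.026)&(Z<.045)
if k.any(): print('bone seen side y',np.percentile(Y[k],[1,50,99]),k.sum())
cv2.imwrite('pics/s9.png',cv2.resize(im2[150:270,250:390],None,fx=5,fy=5,interpolation=cv2.INTER_CUBIC)[...,::-1])
```

```text
26.6333 [0.50817475 0.12320682 0.0650418 ] [ 3.14150951e+00 -1.51022401e-04  1.54069978e+00] [-1.76111462  2.74014101  2.68343877]
bone seen side y [0.00431429 0.06992021 0.10373871] 132
```

View pics/s9.png

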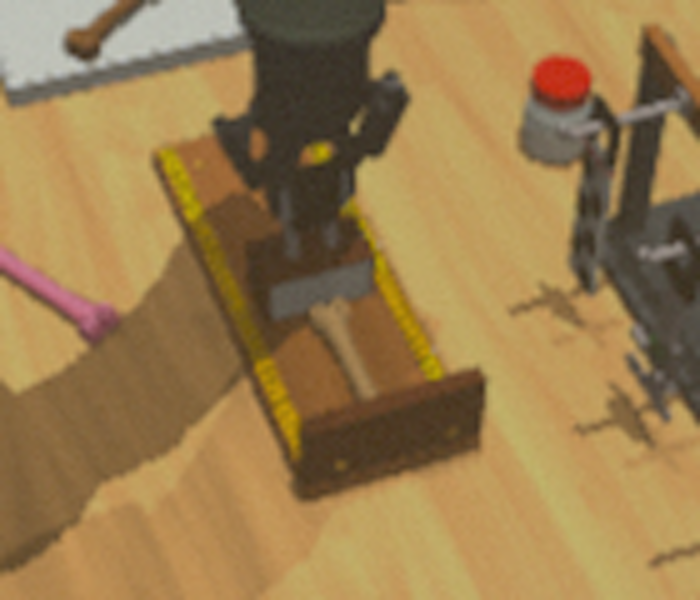

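The side picture shows the block standing squarely on the board with its face just short of the knuckles (325,310). Creeping in now.

{"api": "apply_moves", "payload": {
  "linear": [
    [0,0,-0.002],
    [-0.005,0,-0.002],
    [-0.01,0,-0.002],
    [-0.015,0,-0.002],
    [-0.02,0,-0.002]
  ],
  "delta_rot": [
    [0,0,0],
    [0,0,0],
    [0,0,0],
    [0,0,0],
    [0,0,0]
  ]
}}

```text
clock: 27.2
position: [0.508, 0.1211, 0.0651]
tool_rot: [-3.141, 0.0, 1.541]
force: [0.1, -0.4, -3.3]
grip_width: 0.0355
finger_force: 40.6
```

{"api": "apply_moves", "payload": {
  "linear": [
    [-0.002,0,0],
    [-0.004,0,0],
    [-0.006,0,0],
    [-0.008,0,0],
    [-0.008,0,0]
  ],
  "delta_rot": [
    [0,0,0],
    [0,0,0],
    [0,0,0],
    [0,0,0],
    [0,0,0]
  ]
}}

```text
clock: 27.62
position: [0.5081, 0.1203, 0.0652]
tool_rot: [3.142, 0.0, 1.541]
force: [0.6, -0.4, -3.0]
grip_width: 0.0357
finger_force: 40.6
```

{"api": "apply_moves", "payload": {
  "linear": [
    [-0.002,0,0],
    [-0.004,0,0],
    [-0.006,0,0],
    [-0.008,0,0],
    [-0.008,0,0]
  ],
  "delta_rot": [
    [0,0,0],
    [0,0,0],
    [0,0,0],
    [0,0,0],
    [0,0,0]
  ]
}}

```text
clock: 28.03
position: [0.5081, 0.1197, 0.0652]
tool_rot: [3.142, -0.0, 1.541]
force: [0.8, 1.4, -2.7]
grip_width: 0.0357
finger_force: 40.6
```

{"api": "apply_moves", "payload": {
  "linear": [
    [-0.001,0,0],
    [-0.002,0,0],
    [-0.003,0,0],
    [-0.004,0,0],
    [-0.004,0,0]
  ],
  "delta_rot": [
    [0,0,0],
    [0,0,0],
    [0,0,0],
    [0,0,0],
    [0,0,0]
  ]
}}

```text
clock: 28.45
position: [0.508, 0.1194, 0.0652]
tool_rot: [3.142, -0.0, 1.541]
force: [-0.5, 3.7, -2.0]
grip_width: 0.0356
finger_force: 40.7
```

```bash
python3 -c "
from h import *
s=monitor.observe(); print(s['position'],s['force'],s['moment'])"
```

```text
[0.5080386  0.11943881 0.06522949] [-0.49906527  3.71492378 -2.00976436] [ 0.82962184  0.05080397 -0.04981177]
```

Nipped at about 3.7 N. Lowering the block onto the board, then releasing.

{"api": "apply_moves", "payload": {
  "linear": [
    [0,0,0.001],
    [0,0,0.002],
    [0,0,0.003],
    [0,0,0.003],
    [0,0,0.003]
  ],
  "delta_rot": [
    [0,0,0],
    [0,0,0],
    [0,0,0],
    [0,0,0],
    [0,0,0]
  ]
}}

```text
clock: 28.87
position: [0.5081, 0.1194, 0.0651]
tool_rot: [3.141, -0.0, 1.541]
force: [-1.5, 4.4, 3.2]
grip_width: 0.0356
finger_force: 41.3
```

```bash
python3 -c "
from h import *
s=monitor.observe(); print(s['position'],s['force'],s['moment'])"
```

```text
[0.50810931 0.11943376 0.06507394] [-1.54381476  4.35078378  3.16637307] [1.08625834 0.41200672 0.03272046]
```

{"api": "apply_moves", "payload": {
  "linear": [
    [0,0,0],
    [0,0,0],
    [0,0,0],
    [0,0,0],
    [0,0,0]
  ],
  "delta_rot": [
    [0,0,0],
    [0,0,0],
    [0,0,0],
    [0,0,0],
    [0,0,0]
  ],
  "gripper": 0.4
}}

```text
clock: 29.28
position: [0.5081, 0.119, 0.0649]
tool_rot: [-3.142, 0.0, 1.54]
force: [0.1, 0.2, -0.2]
grip_width: 0.0596
finger_force: 0.0
```

{"api": "apply_moves", "payload": {
  "linear": [
    [0,0,-0.1],
    [0,0,-0.3],
    [0,0,-0.55],
    [0,0,-0.8],
    [0,0,-1.0]
  ],
  "delta_rot": [
    [0,0,0],
    [0,0,0],
    [0,0,0],
    [0,0,0],
    [0,0,0]
  ]
}}

```text
clock: 29.7
position: [0.5082, 0.1194, 0.1674]
tool_rot: [3.141, -0.0, 1.541]
force: [0.4, -0.2, -0.5]
grip_width: 0.0596
finger_force: 0.0
```

{"api": "apply_moves", "payload": {
  "linear": [
    [-0.2,0,-0.2],
    [-0.4,0,-0.4],
    [-0.6,0,-0.6],
    [-0.8,0,-0.8],
    [-1.0,0,-0.9]
  ],
  "delta_rot": [
    [0,0,0],
    [0,0,0],
    [0,0,0],
    [0,0,0],
    [0,0,0]
  ]
}}

```text
clock: 30.12
position: [0.5053, 0.0185, 0.258]
tool_rot: [3.139, -0.0, 1.541]
force: [-0.6, -0.0, 0.1]
grip_width: 0.0598
finger_force: 0.0
```

{"api": "apply_moves", "payload": {
  "linear": [
    [-0.1,0,0],
    [-0.2,0,0],
    [-0.3,0,0],
    [-0.3,0,0],
    [-0.3,0,0]
  ],
  "delta_rot": [
    [0,0,0],
    [0,0,0],
    [0,0,0],
    [0,0,0],
    [0,0,0]
  ]
}}

```text
clock: 30.53
position: [0.5038, -0.0105, 0.2543]
tool_rot: [-3.14, -0.0, 1.541]
force: [0.1, 0.1, 0.4]
grip_width: 0.0591
finger_force: 0.0
```

Run:
```python
from h import *
s=monitor.observe(); print(s['clock'],s['position'],s['tool_rot'])
im,W=cloud('wrist'); cv2.imwrite('pics/w10.png',im[...,::-1])
X,Y,Z=[W[...,i] for i in range(3)]
m=(Z>.13)&(Z<.145)&(X>.46)&(X<.56)&(Y>.08)&(Y<.17); m=cv2.morphologyEx(m.astype(np.uint8),cv2.MORPH_OPEN,np.ones((3,3)))>0
print('grip',cv2.minAreaRect(W[m][:,:2].astype(np.float32)*1000),np.median(Z[m]))
try: fitbone(W,im,.016,[.48,.535,-.024,.0995])
except Exception as e: print(e)
```

```text
30.5333 [ 0.50381644 -0.0104974   0.25431919] [-3.14047369e+00 -2.62188508e-04  1.54060069e+00]
grip ((508.7265319824219, 118.54304504394531), (23.94678497314453, 36.02388381958008), 88.47643280029297) 0.13704002771696067
n 1887 rect [506.7  36.3] [120.7  27.9] 88.33 svd yaw -91.77 t [-0.0603 -0.0603  0.0599  0.0604] shaft off,slope [0.0021 0.0004] ztop 0.0318
```

View pics/w10.png

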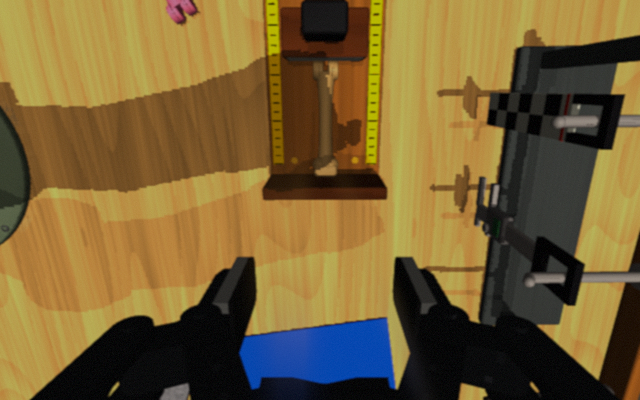

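The bone lies between the upright (325,180) and the block face (325,60). The block is upright and square to within about 0.2°, and the caliper and scale bar still hang on their hooks. Handing in.

```bash
python3 -c "
from h import *
print(workorder.job_done())"
```

```text
the job is handed in; nothing more can be done
None
```

The bone (about 126 mm by my reading) lies on the board with its flat end at the upright and the block standing square at the knuckles, nipped at about 4 N; I handed it in at 30.5 s of the 62 s. When I set it back on the mat partway to regrasp it, there was a brief 36 N bump; I saw no damage in the later pictures, and the verdict wasn't shown.

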